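# Unclamp a coated test coupon and lay it on the drying rest

## Task

Swing the clamp bar of the blue jig up until it stands open by itself, and leave it open. Then push the yellow coupon from behind along its rails until about a third of it sticks out of the jig's front end, take hold of that part, draw it out and lay it flat and centred on the two white ribs of the green drip tray, lengthwise along the ribs. The ribs may be set lower or higher, so lower it gently until it touches, neither dropping it nor pressing hard, and let go; keep it level all the way and leave the flask, beaker and jar where they stand.

Things in the scene. Friction and masses are not known exactly. Their poses are not given: they have to be found in the camera images.
- jig: Fixed clamping jig: dark base plate 110 mm (x) by 130 mm (y -42 to +88), 8 mm thick, with two blue rails along x (x -55 to +55), open at both ends. Each rail has a ledge 30 mm high (|y| 20 to 29.5 mm) bearing the coupon and a guide wall 36 mm high outside it (to |y| 37.5). Between the ledges: a slot 40 mm wide, down to the plate. Origin: on the table, midway in the rails; -x is the front; z up.
- clamp_bar (a joint): Hinge of the clamp bar, rad: 0 = closed across the coupon, grows as the handle end is lifted, 1.57 = upright, stop at 1.9 (leaning back towards jig +y). Stiff friction hinge (0.13 N m): the bar stays wherever it is left; lifting takes about 2 N at the handle. The hinge line is parallel to the jig's x axis.
- bar_hinge (a point): Point on the hinge line, mid bar: jig x 0, y +72, z 42 mm. The aluminium bar is 24 mm wide (jig x), 10 mm thick, and runs 139 mm from here towards jig -y when closed. A steel pin under it, 72 mm from the hinge, 7 mm thick and 8 mm long, locks into the coupon's hole until the bar is lifted.
- bar_handle (a point): Centre of the red handle at the bar's free end: a round 22 mm in diameter, 26 mm long, axis parallel to the hinge line, flat ends facing jig +x and -x. 138 mm from the hinge line and (closed) 44 mm above the table, clear all round and below. Pinched by its flat ends from above, it can turn between the fingers as the bar swings.
- jig_front (a point): Front end of the rails, midway between them at ledge height: jig x -55, y 0, z 30 mm. The coupon comes out here; beyond it is bare table, and fingers can straddle the part that sticks out.
- jig_rear (a point): Rear end of the rails, midway, at ledge height: jig x +55, y 0, z 30 mm. The coupon's rear edge lies here at the start; a closed fingertip can go down behind it, then push towards the front, following into the slot.
- coupon: Yellow coated aluminium coupon, 110 mm (its x) by 56 mm (its y) by 5 mm, about 80 g, with a 14 mm hole in its middle. Origin: centre of its underside. Starts in the jig, its underside 30 mm above the table, centred in the rails to within about 2 mm, its x axis along the jig's x axis.
- rest: Fixed green drip tray 200 mm (x) by 160 mm (y), rim 12 mm, floor at 4 mm. In its middle two white ribs along x, 90 mm long, 38 mm wide over both: the coupon (56 mm) overhangs at each side. They are height-adjustable: tops 34 to 64 mm above the table (not reported: feel or see it), and give on springs: 1.5 N to start, 1.5 N per mm, hard after 5 mm. Origin: centre of underside; x along the ribs.
- flask: Bystander: amber stoppered flask, 74 mm wide, 140 mm high. Origin: centre of its underside.
- beaker: Bystander: small glass beaker, 56 mm wide, 65 mm high. Origin: centre of its underside.
- jar: Bystander: green glass jar, 60 mm wide, 85 mm high. Origin: centre of its underside.
There are look-alikes about, which are no part of the job. There is more than one size of the jig; the one meant has the size given above.

How it is judged:
On the way, in this order (a step that is already met when the one before it is completed fails the run):
1. the clamp bar is swung up and open, the coupon still in its rails (value of joint clamp_bar above 1.2 rad and x of coupon in the frame of jig between -0.012 and 0.012 m), for 0.2 s.
2. with the bar open, the coupon is slid along the rails 25 to 65 mm out of the front end, still lying in the rails (value of joint clamp_bar above 1.2 rad and x of coupon in the frame of jig between -0.065 and -0.025 m and y of coupon in the frame of jig between -0.008 and 0.008 m and z of coupon in the frame of jig between 0.026 and 0.034 m), for 0.1 s.
At the end, for the whole second after the job is handed in: The coupon lies flat and still on the white ribs of the drip tray, borne by them: within 20 mm of the middle along the ribs, 12 mm across them, and 0.2 rad of lengthwise; the clamp bar stands open (joint above 1.2 rad) (value of joint clamp_bar above 1.2 rad and x of coupon in the frame of rest between -0.02 and 0.02 m and y of coupon in the frame of rest between -0.012 and 0.012 m and z of coupon in the frame of rest between 0.028 and 0.068 m and contact force between coupon and rest above 0.2 N and angle between the x axis of coupon and the x axis of rest, either way round below 0.2 rad and angle between coupon's own z axis and vertical below 0.08 rad and linear speed of coupon below 0.02 m/s); the robot touches nothing.
It fails at once if the coupon is pressed or struck onto the rest with over 20 N (contact force between coupon and rest above 20 N).
It fails at once if the coupon moves faster than 0.3 m/s close above the rest (within 25 mm of its middle and below 85 mm): dropped or slammed down (horizontal distance between coupon and rest below 0.025 m and height (world z) of coupon below 0.085 m and linear speed of coupon above 0.3 m/s).
It fails at once if the coupon is tipped by more than 0.4 rad (23 degrees) (angle between coupon's own z axis and vertical above 0.4 rad).
It fails at once if the coupon falls or is laid onto the table or the tray's floor (height (world z) of coupon below 0.018 m).
It fails at once if the flask, beaker or jar is shoved more than 25 mm or tipped (distance of any of flask, beaker, jar from where it was at the start of the episode above 0.025 m or angle between any of flask, beaker, jar's own z axis and vertical above 0.3 rad).
It also fails if it takes over 61 s, if anything falls off the work surface, if the arm or the gripper's body presses on something with over 40 N, if the wrist force passes 120 N, or if a joint passes its speed limit or range.

## Robot

A 6-joint arm with a two-finger parallel gripper is mounted at the origin on the work surface. World frame = base frame: x ahead of the robot, y to its left, z up, the work surface at z = 0. Lengths are in m, angles in rad, forces in N, time in s.
With the tool pointing down it reaches from about 0.375 to 0.9 m from the base axis. Payload 3.1 kg.
Tool frame: the origin (TCP) lies at the very end of the fingers, on their centre line; the grasp point (between the pads) lies r.grasp_offset behind it (r.grasp_offset is the distance from the TCP to the grasp point, in m); z points along the fingers, y is the direction in which the jaws open and shut (so a half turn about z gives the same grasp; the last joint's range is limited). The gripper opens to 85 mm and grips with 20 to 120 N. Pads are 22 mm wide; open, the fingers measure 114 mm over their backs; the gripper's body (76 mm by 85 mm) begins 54 mm behind the grasp point. The pads swing forward as they close: fully open they stand 13 mm farther back than shut.
Start: joints at [-1.488, 0.527, 1.433, -0, 1.181, -0.178], TCP at [0.161, -0.604, 0.206] pointing down, gripper open.
Joint ranges: [-3.08, 3.08], [-0.75, 2.2], [0.22, 2.44], [-1.43, 4.57], [0, 2.65], [-2.85, 2.85]. Speed limits (rad/s): [2.79, 2.79, 3.14, 3.14, 3.14, 3.14].

## Interface

Orientations are given as a unit quaternion [w, x, y, z].
In Python, from cell import r gives the robot as it stands.
- The arm moves only by the tool carry_out, never from a script. Its argument "series" is a list of rows, each an object of numbers: "x", "y", "z": the shift along the tool's x, y, z in mm; "rx", "ry", "rz": the turn, a rotation vector about the tool's x, y, z in rad; "gripper": the closure in counts, from 0 (fully open) to 255 (shut). In form: [{"x": .., "y": .., "z": .., "rx": .., "ry": .., "rz": .., "gripper": ..}, ...]. A call has 1 to 20 rows; each row is the pose to reach, as a shift and turn from the pose measured when the call began, along the tool's axes at that moment; what a row does not reach only later rows make up. A row lasts 1/8 s, in which the tool goes at most 62.5 mm and 10.7 degrees, less where a joint would pass 70% of its speed; a pose out of reach is approached as far as the arm can. A call with a gripper value outside its range is refused whole. The fingers move at their own pace and stop on an object; "squeeze" is the grip in N (left out, the last holds). Time passes only in rows, so rows that repeat a pose let the fingers close. It gives the time, the measured TCP pose, the force and the opening at its end, in the units of the state.
- r.observe(): the state, without advancing time (a new reading comes with each control period).
- r.read_camera(name): name is "scene" or "top"; returns a dict with "image" (384x512x3 uint8, red, green, blue), "range_z" (384x512 float32, m along the optical axis (not along the pixel's ray), 0 where there is no reading), "camera_matrix" (3x3 intrinsics, pixels), "dist" ([k1, k2, p1, p2, k3] as OpenCV has them; the pictures are not rectified), "world_to_cam" (4x4, takes a point from world to camera coordinates). Camera axes: x right, y up, looking along -z (the intrinsics and any distortion apply to the point x, -y, -z); pixel columns grow to the right and rows downward; lengths in m; the calibration is good to about 2 mm. A picture is of the moment at which its call begins.
- r.close_job(): hands the job in, once; it reports no verdict.
The state is a dict: "time": time; "joint_pos": joint angles; "dq": joint speeds; "joint_efforts": joint torques, N m; "eef_pos": TCP position; "ee_rot": TCP orientation; "wrist_force": force on the tool from outside, world axes, zero at the start; "moment": the same for the moment, N m; "width": finger opening in m.
Only numpy, scipy, OpenCV 4.12 (cv2) and the standard library are available. Lean on these libraries where they do the work, as an engineer would, in place of code of your own. Each camera call takes 0.05 s, during which the arm holds its last target. There are 200 camera calls.

## Working session

There is one attempt and no reset: what is moved stays moved. The work goes in short steps, Python scripts to look and compute and a tool call to move; the robot and the scene stay as the last step left them, time stands still between calls to the robot, and variables do not carry over. Pictures are saved under pics/ and viewed, about 8 in all and at most 12, crops included, and the job is handed in when it is done.

Besides the shell and the picture viewer there is one more tool, called after "Call:" as name([rows], argument=value, ...), one row to a line, values as JSON. carry_out: Moves the arm, as the interface text tells. Its arguments: {"type":"object","properties":{"series":{"type":"array","items":{"type":"object","properties":{"x":{"type":"number"},"y":{"type":"number"},"z":{"type":"number"},"rx":{"type":"number"},"ry":{"type":"number"},"rz":{"type":"number"},"gripper":{"type":"number"}}}},"squeeze":{"type":"number"}},"required":["series"]}

```bash
ls; mkdir -p pics; cat > h.py <<'E'
import numpy as np, cv2
from cell import r
def cam(n):
    c=r.read_camera(n); np.savez(f'{n}.npz',**{k:np.asarray(v) for k,v in c.items()}); return c
def load(n): return dict(np.load(f'{n}.npz'))
def px2w(c,u,v,z=None,d=None):
    """pixel -> world, by depth (default) or on plane z"""
    p=cv2.undistortPoints(np.array([[[u,v]]],float),c['camera_matrix'],c['dist'])[0,0]
    ray=np.array([p[0],-p[1],-1.0]); T=np.linalg.inv(c['world_to_cam'])
    o=T[:3,3]; w=T[:3,:3]@ray
    if z is None:
        d=c['range_z'][int(round(v)),int(round(u))] if d is None else d
        return o+w*d
    return o+w*(z-o[2])/w[2]
def cloud(c):
    H,W=c['range_z'].shape; u,v=np.meshgrid(np.arange(W),np.arange(H))
    p=cv2.undistortPoints(np.stack([u.ravel(),v.ravel()],1).astype(float)[:,None],c['camera_matrix'],c['dist'])[:,0]
    d=c['range_z'].ravel()[:,None]; P=np.hstack([p[:,:1],-p[:,1:],-np.ones((len(p),1))])*d
    T=np.linalg.inv(c['world_to_cam']); return (P@T[:3,:3].T+T[:3,3]).reshape(H,W,3)
def save(im,n): cv2.imwrite(f'pics/{n}.png',cv2.cvtColor(im,cv2.COLOR_RGB2BGR))
E
python3 - <<'E'
from h import *
a=cam('top')
save(cv2.resize(a['image'],(800,600)),'top0')
b=cam('scene'); save(cv2.resize(b['image'],(800,600)),'scene0')
print(r.observe(),r.grasp_offset)
E
```

```text
pics
{'time': 0.1, 'joint_pos': array([-1.48850529e+00,  5.28416186e-01,  1.43380414e+00, -1.57778499e-05,
        1.18140058e+00, -1.78506257e-01]), 'dq': array([ 0.00113207, -0.00190983, -0.00260813, -0.00085155, -0.00011525,
        0.00206781]), 'joint_efforts': array([-7.26754661e-04, -4.43305135e+01, -1.78586841e+01, -1.88695140e-04,
        3.92073212e-03,  7.07798790e-06]), 'eef_pos': array([ 0.16111735, -0.60313778,  0.20459559]), 'ee_rot': array([-1.01330325e-03,  9.91509236e-01,  1.30032327e-01,  4.14814786e-05]), 'wrist_force': array([-0.2797402 ,  0.07348036, -0.77489905]), 'moment': array([-0.00974239, -0.01277228, -0.00138846]), 'width': 0.085255967489455} 0.0187
```

View pics/top0.png

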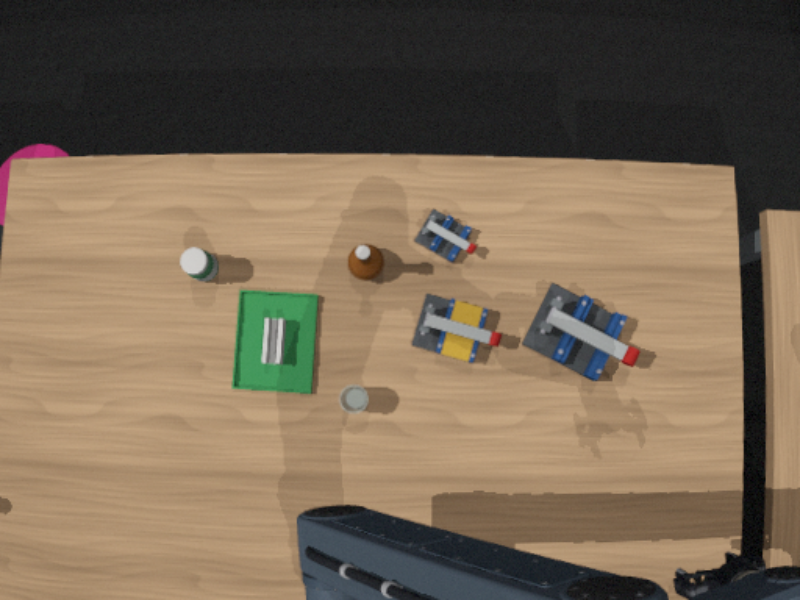

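View pics/scene0.png

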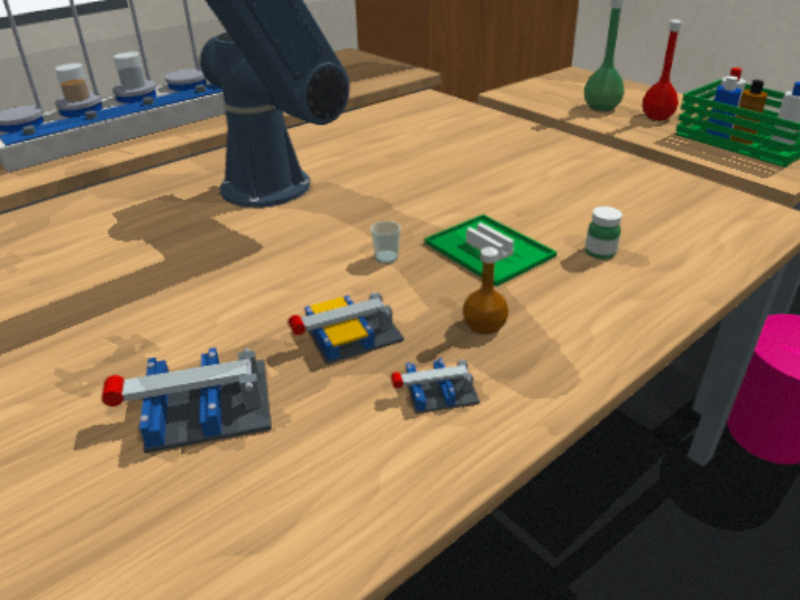

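Top view: jigs at (445,236) small and empty, (457,330) with the yellow coupon, and (583,332) large and empty. The middle one, holding the coupon, is the candidate. The tray is at (277,342), the flask at (366,262), the beaker at (355,399) and the jar at (198,264). I'll confirm with a crop and measured sizes.

```bash
python3 - <<'E'
from h import *
a=load('top'); im=a['image']
# crop jig + crop tray, side by side
j=cv2.resize(im[180:240,255:325],None,fx=6,fy=6,interpolation=cv2.INTER_CUBIC)
t=cv2.resize(im[180:240,145:210],None,fx=5.6,fy=6,interpolation=cv2.INTER_CUBIC)
save(np.hstack([j,t])[:, :800],'crop0')
P=cloud(a)
hsv=cv2.cvtColor(im,cv2.COLOR_RGB2HSV); u,v=np.meshgrid(np.arange(512),np.arange(384))
roi=lambda x0,x1,y0,y1:(u>x0)&(u<x1)&(v>y0)&(v<y1)
def rect(m,n,z=None):
    m=cv2.morphologyEx(m.astype(np.uint8),cv2.MORPH_OPEN,np.ones((2,2)))>0
    vv,uu=np.nonzero(m); zz=np.median(P[m][:,2]) if z is None else z
    w=np.array([px2w(a,x,y,zz)[:2] for x,y in zip(uu,vv)],np.float32)
    print(n,m.sum(),'z',np.percentile(P[m][:,2],[5,50,95]).round(4),cv2.minAreaRect(w),w.mean(0))
h,s,V=hsv[...,0],hsv[...,1],hsv[...,2]
J=roi(255,325,180,240)
rect(J&(h>18)&(h<30)&(s>200),'yellow')
rect(J&(h>100)&(h<125)&(s>150),'blue')
rect(J&((h<6)|(h>174))&(s>180),'red')
rect(J&(s<40)&(V>110),'bar')
T=roi(145,210,180,256)
rect(T&(h>50)&(h<80)&(s>120),'green',.012)
rect(T&(s<40)&(V>140),'ribs')
for n,(x,y) in dict(flask=(366,254),beaker=(355,399),jar=(196,260)).items(): print(n,px2w(a,x*.64,y*.64))
b=load('scene');Q=cloud(b)
hs=cv2.cvtColor(b['image'],cv2.COLOR_RGB2HSV);m=(hs[...,1]<50)&(hs[...,2]>130)&roi(290,335,138,168)
print('ribs scene',m.sum(),np.percentile(Q[m],[5,50,95],axis=0).round(4))
m=roi(180,260,180,235)&(hs[...,0]>18)&(hs[...,0]<30)&(hs[...,1]>200);print('yel scene',np.median(Q[m],axis=0), m.sum())
E
```

```text
return _methods._mean(a, axis=axis, dtype=dtype,
  ret = ret.dtype.type(ret / rcount)
Traceback (most recent call last):
IndexError: index -1 is out of bounds for axis 0 with size 0
```

View pics/crop0.png

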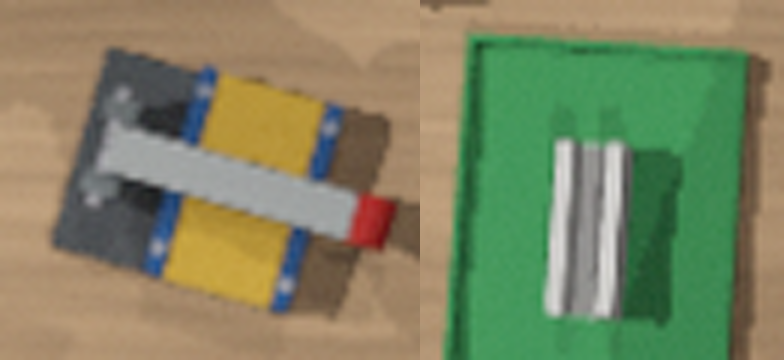

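The crop shows the middle jig with the bar closed over the coupon: hinge on the left, red handle on the right. So jig +y points left and -x points down, towards the robot. Next I'll fix the colour thresholds.

```bash
cat > m.py <<'E'
from h import *
a=load('top'); im=a['image']
P=cloud(a)
hsv=cv2.cvtColor(im,cv2.COLOR_RGB2HSV); u,v=np.meshgrid(np.arange(512),np.arange(384))
roi=lambda x0,x1,y0,y1:(u>x0)&(u<x1)&(v>y0)&(v<y1)
def rect(m,n,z=None):
    m=cv2.morphologyEx(m.astype(np.uint8),cv2.MORPH_OPEN,np.ones((2,2)))>0
    vv,uu=np.nonzero(m)
    if not len(vv): return print(n,'none')
    zz=np.median(P[m][:,2]) if z is None else z
    w=np.array([px2w(a,x,y,zz)[:2] for x,y in zip(uu,vv)],np.float32)
    (cx,cy),(A,B),t=cv2.minAreaRect(w)
    print(n,m.sum(),'z',np.percentile(P[m][:,2],[5,50,95]).round(4),'c',round(cx,4),round(cy,4),'size',round(A,4),round(B,4),'ang',round(t,2),'mean',w.mean(0).round(4))
h,s,V=hsv[...,0],hsv[...,1],hsv[...,2]
E
python3 - <<'E'
from m import *
for (x,y) in [(298,192),(289,205),(310,214),(296,207),(167,215)]: print(x,y,hsv[y,x],P[y,x].round(4))
J=roi(255,325,180,240)
rect(J&(h>18)&(h<30)&(s>150),'yellow',.035)
rect(J&(h>100)&(h<125)&(s>120),'blue',.036)
rect(J&((h<6)|(h>174))&(s>150),'red',.05)
rect(J&(s<40)&(V>140),'bar',.047)
rect(J&(((h>100)&(h<125)&(s>120))|((V<110)&(s<70))),'base')
T=roi(145,210,180,256)
rect(T&(h>50)&(h<80)&(s>100)&(V>100),'green',.012)
rect(T&(s<40)&(V>100),'ribs')
for n,(x,y) in dict(flask=(366,254),beaker=(355,399),jar=(196,260)).items(): print(n,px2w(a,x*.64,y*.64))
b=load('scene');Q=cloud(b)
hs=cv2.cvtColor(b['image'],cv2.COLOR_RGB2HSV);m=(hs[...,1]<50)&(hs[...,2]>130)&roi(290,335,138,168)
print('ribs scene',m.sum(),np.percentile(Q[m],[5,50,95],axis=0).round(4))
m=roi(180,260,180,235)&(hs[...,0]>18)&(hs[...,0]<30)&(hs[...,1]>200);print('yel scene',np.median(Q[m],axis=0), m.sum())
print('table z',np.median(P[300:310,100:150,2]))
E
```

```text
298 192 [ 16  95 151] [ 0.6392 -0.2121  0.0007]
289 205 [ 21  25 145] [ 0.5935 -0.1808  0.0459]
310 214 [ 80   5 163] [ 0.5668 -0.2449  0.0485]
296 207 [ 26  26 146] [ 0.5883 -0.2028  0.0383]
167 215 [ 69 141 141] [0.5591 0.2002 0.0055]
yellow 458 z [0.0314 0.0358 0.0408] c 0.5728 -0.2039 size 0.0539 0.1093 ang 74.73 mean [ 0.5715 -0.2038]
blue 87 z [-0.0007  0.0345  0.041 ] c 0.5736 -0.2036 size 0.0763 0.1041 ang 75.58 mean [ 0.5718 -0.1964]
red 49 z [-0.0002  0.0563  0.0609] c 0.5564 -0.2688 size 0.0178 0.0252 ang 76.2 mean [ 0.5569 -0.2685]
bar 320 z [0.0433 0.0489 0.0547] c 0.5766 -0.1944 size 0.1297 0.0252 ang 74.9 mean [ 0.5759 -0.1942]
base 474 z [0.0029 0.0095 0.0433] c 0.5801 -0.1825 size 0.1292 0.1088 ang 74.82 mean [ 0.5857 -0.1552]
green 2398 z [-0.0003  0.005   0.0124] c 0.5467 0.168 size 0.1589 0.198 ang 87.4 mean [0.5468 0.1646]
ribs 342 z [0.0049 0.0278 0.0393] c 0.5465 0.1701 size 0.0385 0.0904 ang 87.39 mean [0.5465 0.1699]
flask [ 0.70458201 -0.01618484  0.14052148]
beaker [0.43645664 0.00735873 0.00174942]
jar [0.69962543 0.31848298 0.08355789]
ribs scene 200 [[ 0.507  -0.0172  0.0051]
 [ 0.5648  0.1616  0.035 ]
 [ 0.7152  0.2331  0.143 ]]
yel scene [ 0.59960734 -0.20333539  0.03705044] 419
table z 0.00030132618601341754
```

```bash
cat >> h.py <<'E'
from scipy.spatial.transform import Rotation as Ro
C=np.array([.5732,-.2038]); TH=np.deg2rad(-15.1)   # jig
RC=np.array([.5466,.1690]); RT=np.deg2rad(-2.6)    # rest
def jig(x,y,z): return np.array([C[0]+x*np.cos(TH)-y*np.sin(TH),C[1]+x*np.sin(TH)+y*np.cos(TH),z])
def rest(x,y,z): return np.array([RC[0]+x*np.cos(RT)-y*np.sin(RT),RC[1]+x*np.sin(RT)+y*np.cos(RT),z])
def rows(*wp):
    """wp: (world TCP pos, heading of tool y); prints shifts in the present tool frame"""
    s=r.observe(); q=s['ee_rot']; R0=Ro.from_quat([q[1],q[2],q[3],q[0]]); p0=s['eef_pos']
    print('t',round(s['time'],2),'tcp',p0.round(4),'F',s['wrist_force'].round(2),'w',round(s['width'],4),'q',s['joint_pos'].round(2))
    for p,hd in wp:
        y=np.array([np.cos(hd),np.sin(hd),0]); z=np.array([0,0,-1.]); x=np.cross(y,z)
        R1=Ro.from_matrix(np.stack([x,y,z],1))
        print((R0.inv().apply(p-p0)*1000).round(1),(R0.inv()*R1).as_rotvec().round(3))
E
python3 - <<'E'
from h import *
a=load('top')
for n,x,y in [('smallhandle',473,247),('small',445,236),('bighandle',632,355),('bighinge',548,315)]: print(n,px2w(a,x*.64,y*.64).round(3))
rows((jig(0,-.066,.11),TH),(jig(0,-.066,.027),TH))
E
```

```text
smallhandle [ 0.742 -0.223  0.033]
small [ 0.764 -0.167  0.031]
bighandle [ 0.529 -0.531  0.074]
bighinge [ 0.606 -0.368  0.058]
t 0.1 tcp [ 0.1611 -0.6031  0.2046] F [-0.28  0.07 -0.77] w 0.0853 q [-1.49  0.53  1.43 -0.    1.18 -0.18]
[ 468.  -222.3   95.2] [-2.000e-03 -1.000e-03 -1.046e+00]
[ 468.  -222.1  178.2] [-2.000e-03 -1.000e-03 -1.046e+00]
```

Call:
carry_out([
  {"x":52,"y":-25,"z":0,"rz":-0.12,"gripper":0},
  {"x":104,"y":-49,"z":0,"rz":-0.23},
  {"x":156,"y":-74,"z":0,"rz":-0.35},
  {"x":208,"y":-99,"z":0,"rz":-0.47},
  {"x":260,"y":-123,"z":0,"rz":-0.58},
  {"x":312,"y":-148,"z":0,"rz":-0.7},
  {"x":364,"y":-173,"z":10,"rz":-0.82},
  {"x":416,"y":-198,"z":40,"rz":-0.93},
  {"x":468,"y":-222,"z":70,"rz":-1.046},
  {"x":468,"y":-222,"z":95,"rz":-1.046},
  {"x":468,"y":-222,"z":95,"rz":-1.046},
  {"x":468,"y":-222,"z":95,"rz":-1.046},
])

```text
validation failed for argument at $.se...
```

```bash
python3 - <<'E'
from h import *
rows((jig(0,-.066,.027),TH))
E
```

```text
t 0.1 tcp [ 0.1611 -0.6031  0.2046] F [-0.28  0.07 -0.77] w 0.0853 q [-1.49  0.53  1.43 -0.    1.18 -0.18]
[ 468.  -222.1  178.2] [-2.000e-03 -1.000e-03 -1.046e+00]
```

Call:
carry_out([
  {"x":52,"y":-25,"z":0,"rx":0,"ry":0,"rz":-0.12,"gripper":0},
  {"x":104,"y":-49,"z":0,"rx":0,"ry":0,"rz":-0.23,"gripper":0},
  {"x":156,"y":-74,"z":0,"rx":0,"ry":0,"rz":-0.35,"gripper":0},
  {"x":208,"y":-99,"z":0,"rx":0,"ry":0,"rz":-0.47,"gripper":0},
  {"x":260,"y":-123,"z":0,"rx":0,"ry":0,"rz":-0.58,"gripper":0},
  {"x":312,"y":-148,"z":0,"rx":0,"ry":0,"rz":-0.7,"gripper":0},
  {"x":364,"y":-173,"z":10,"rx":0,"ry":0,"rz":-0.82,"gripper":0},
  {"x":416,"y":-198,"z":40,"rx":0,"ry":0,"rz":-0.93,"gripper":0},
  {"x":468,"y":-222,"z":70,"rx":0,"ry":0,"rz":-1.046,"gripper":0},
  {"x":468,"y":-222,"z":95,"rx":0,"ry":0,"rz":-1.046,"gripper":0},
  {"x":468,"y":-222,"z":95,"rx":0,"ry":0,"rz":-1.046,"gripper":0},
  {"x":468,"y":-222,"z":95,"rx":0,"ry":0,"rz":-1.046,"gripper":0},
], squeeze=30)

```text
time: 1.6
eef_pos: [0.556, -0.2686, 0.1108]
ee_rot: [-0.0, 0.794, 0.608, 0.001]
wrist_force: [0.0, 0.1, 0.1]
width: 0.0854
```

```bash
python3 - <<'E'
from h import *
rows((jig(0,-.066,.027),TH))
E
```

```text
t 1.6 tcp [ 0.556  -0.2686  0.1108] F [0.04 0.05 0.12] w 0.0854 q [-0.63  0.63  1.54  0.    0.97 -0.37]
[ 0.9 -0.3 83.8] [-0.    -0.001 -0.001]
```

Call:
carry_out([
  {"x":1,"y":0,"z":40,"rx":0,"ry":0,"rz":0,"gripper":0},
  {"x":1,"y":0,"z":80,"rx":0,"ry":0,"rz":0,"gripper":80},
  {"x":1,"y":0,"z":84,"rx":0,"ry":0,"rz":0,"gripper":255},
  {"x":1,"y":0,"z":84,"rx":0,"ry":0,"rz":0,"gripper":255},
  {"x":1,"y":0,"z":84,"rx":0,"ry":0,"rz":0,"gripper":255},
  {"x":1,"y":0,"z":84,"rx":0,"ry":0,"rz":0,"gripper":255},
  {"x":1,"y":0,"z":84,"rx":0,"ry":0,"rz":0,"gripper":255},
  {"x":1,"y":0,"z":84,"rx":0,"ry":0,"rz":0,"gripper":255},
], squeeze=30)

```text
time: 2.6
eef_pos: [0.5569, -0.2688, 0.0275]
ee_rot: [0.001, 0.794, 0.608, 0.0]
wrist_force: [-1.8, -4.6, 1.1]
width: 0.0236
```

```bash
python3 - <<'E'
from h import *
p=r.observe()['eef_pos']; 
R=Ro.from_euler('z',TH)
wp=[]
for q in np.arange(.15,1.76,.1): wp.append((p+R.apply([0,.138*(1-np.cos(q)),.138*np.sin(q)]),TH))
rows(*wp)
E
```

```text
t 2.6 tcp [ 0.5569 -0.2688  0.0275] F [-1.82 -4.62  1.09] w 0.0236 q [-0.63  0.75  1.58  0.    0.81 -0.37]
[  1.5   0.  -20.6] [ 0.002  0.    -0.001]
[  4.3   0.1 -34.1] [ 0.002  0.    -0.001]
[  8.3   0.1 -47.3] [ 0.002  0.    -0.001]
[ 13.7   0.1 -60. ] [ 0.002  0.    -0.001]
[ 20.3   0.1 -72.1] [ 0.002  0.    -0.001]
[ 28.1   0.1 -83.5] [ 0.002  0.    -0.001]
[ 37.    0.2 -94.1] [ 0.002  0.    -0.001]
[  46.9    0.2 -103.7] [ 0.002  0.    -0.001]
[  57.7    0.2 -112.3] [ 0.002  0.    -0.001]
[  69.3    0.2 -119.7] [ 0.002  0.    -0.001]
[  81.6    0.2 -126. ] [ 0.002  0.    -0.001]
[  94.4    0.2 -131. ] [ 0.002  0.    -0.001]
[ 107.7    0.2 -134.7] [ 0.002  0.    -0.001]
[ 121.3    0.2 -137. ] [ 0.002  0.    -0.001]
[ 135.1    0.2 -138. ] [ 0.002  0.    -0.001]
[ 1.489e+02  1.000e-01 -1.376e+02] [ 0.002  0.    -0.001]
[ 1.625e+02  1.000e-01 -1.359e+02] [ 0.002  0.    -0.001]
```

```bash
python3 - <<'E'
from h import *
b=cam('scene'); save(cv2.resize(b['image'][140:245,150:290],None,fx=5.5,fy=5.5,interpolation=cv2.INTER_CUBIC),'s1'); rows()
E
```

```text
t 2.65 tcp [ 0.5569 -0.2688  0.0274] F [-1.11 -4.83  1.46] w 0.0238 q [-0.63  0.75  1.58  0.    0.81 -0.37]
```

View pics/s1.png

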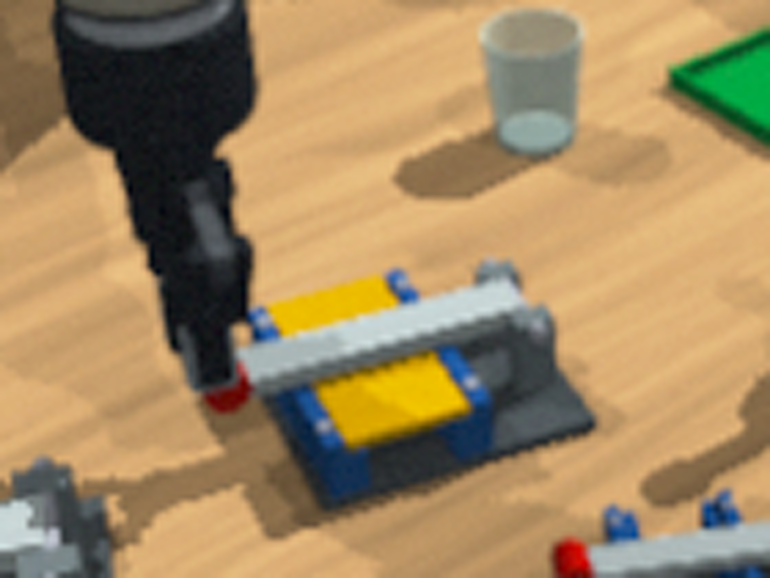

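The picture shows the fingertips (about (210,385)) on the red handle (228,390). The bar is still closed and the coupon is in place. Swing it now.

Call:
carry_out([
  {"x":1,"y":0,"z":-12,"rx":0,"ry":0,"rz":0,"gripper":255},
  {"x":3,"y":0,"z":-27,"rx":0,"ry":0,"rz":0,"gripper":255},
  {"x":6,"y":0,"z":-41,"rx":0,"ry":0,"rz":0,"gripper":255},
  {"x":11,"y":0,"z":-54,"rx":0,"ry":0,"rz":0,"gripper":255},
  {"x":17,"y":0,"z":-66,"rx":0,"ry":0,"rz":0,"gripper":255},
  {"x":24,"y":0,"z":-78,"rx":0,"ry":0,"rz":0,"gripper":255},
  {"x":32,"y":0,"z":-89,"rx":0,"ry":0,"rz":0,"gripper":255},
  {"x":42,"y":0,"z":-99,"rx":0,"ry":0,"rz":0,"gripper":255},
  {"x":52,"y":0,"z":-108,"rx":0,"ry":0,"rz":0,"gripper":255},
], squeeze=40)

```text
time: 3.78
eef_pos: [0.5706, -0.2182, 0.1368]
ee_rot: [0.002, 0.794, 0.608, 0.001]
wrist_force: [0.5, -0.7, 0.4]
width: 0.0004
```

```bash
python3 - <<'E'
from h import *
p=np.array([.5569,-.2688,.0275])
R=Ro.from_euler('z',TH)
rows(*[(p+R.apply([0,.138*(1-np.cos(q)),.138*np.sin(q)]),TH) for q in np.arange(.9,1.81,.1)])
b=cam('scene'); save(cv2.resize(b['image'][100:245,130:290],None,fx=3,fy=3,interpolation=cv2.INTER_CUBIC),'s2')
E
```

```text
t 3.77 tcp [ 0.5706 -0.2182  0.1368] F [ 0.52 -0.72  0.36] w 0.0004 q [-0.55  0.59  1.54 -0.    1.01 -0.28]
[-0.3 -0.1  1.2] [ 0.003  0.001 -0.001]
[11.  -0.  -6.8] [ 0.003  0.001 -0.001]
[ 22.9  -0.  -13.7] [ 0.003  0.001 -0.001]
[ 35.5  -0.  -19.4] [ 0.003  0.001 -0.001]
[ 48.6  -0.  -23.7] [ 0.003  0.001 -0.001]
[ 62.   -0.  -26.7] [ 0.003  0.001 -0.001]
[ 75.7  -0.  -28.4] [ 0.003  0.001 -0.001]
[ 89.5  -0.  -28.7] [ 0.003  0.001 -0.001]
[ 1.033e+02 -1.000e-01 -2.760e+01] [ 0.003  0.001 -0.001]
[ 1.169e+02 -1.000e-01 -2.520e+01] [ 0.003  0.001 -0.001]
```

View pics/s2.png

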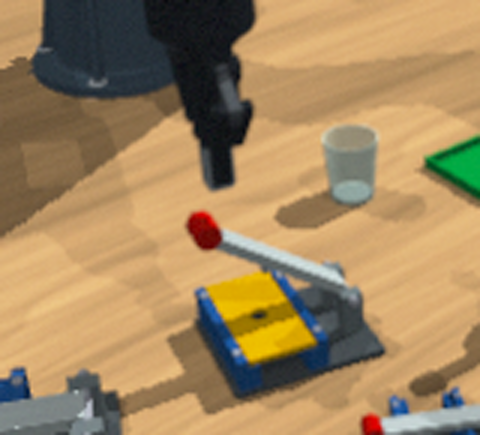

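It slipped off at roughly half a radian. The bar stays there with the pin clear of the coupon, and the coupon is undisturbed in its rails. I'll measure the handle and then push it the rest of the way with closed fingers from its -y side.

```bash
cat > red.py <<'E'
from h import *
def red(u0,u1,v0,v1,n='scene'):
    b=load(n);Q=cloud(b);hs=cv2.cvtColor(b['image'],cv2.COLOR_RGB2HSV);u,v=np.meshgrid(np.arange(512),np.arange(384))
    m=(u>u0)&(u<u1)&(v>v0)&(v<v1)&((hs[...,0]<6)|(hs[...,0]>174))&(hs[...,1]>150)
    w=np.median(Q[m],axis=0); d=w[:2]-C; y=-np.sin(TH)*d[0]+np.cos(TH)*d[1]; x=np.cos(TH)*d[0]+np.sin(TH)*d[1]
    print('red',m.sum(),w.round(4),'jig x,y',round(x,4),round(y,4),'q',round(np.arctan2(w[2]-.042,.072-y),3)); return y,w[2]
E
python3 - <<'E'
from red import *
red(185,210,165,190)
rows((jig(0,-.110,.1368),TH))
E
```

```text
red 96 [ 0.5743 -0.2387  0.1348] jig x,y 0.0102 -0.0334 q 0.722
t 3.83 tcp [ 0.5714 -0.2173  0.1379] F [0.35 0.41 0.61] w -0.0 q [-0.55  0.59  1.54  0.    1.01 -0.28]
[-96.6  -1.8   1.2] [ 0.005  0.001 -0.   ]
```

Call:
carry_out([
  {"x":0,"y":-2,"z":-45,"rx":0,"ry":0,"rz":0,"gripper":255},
  {"x":-50,"y":-2,"z":-45,"rx":0,"ry":0,"rz":0,"gripper":255},
  {"x":-75,"y":-2,"z":-30,"rx":0,"ry":0,"rz":0,"gripper":255},
  {"x":-75,"y":-2,"z":23,"rx":0,"ry":0,"rz":0,"gripper":255},
  {"x":-60,"y":-2,"z":24,"rx":0,"ry":0,"rz":0,"gripper":255},
  {"x":-48,"y":-2,"z":24,"rx":0,"ry":0,"rz":0,"gripper":255},
  {"x":-40,"y":-2,"z":23,"rx":0,"ry":0,"rz":0,"gripper":255},
  {"x":-31,"y":-2,"z":14,"rx":0,"ry":0,"rz":0,"gripper":255},
  {"x":-22,"y":-2,"z":6,"rx":0,"ry":0,"rz":0,"gripper":255},
  {"x":-11,"y":-2,"z":-2,"rx":0,"ry":0,"rz":0,"gripper":255},
  {"x":1,"y":-2,"z":-9,"rx":0,"ry":0,"rz":0,"gripper":255},
  {"x":13,"y":-2,"z":-15,"rx":0,"ry":0,"rz":0,"gripper":255},
  {"x":26,"y":-2,"z":-19,"rx":0,"ry":0,"rz":0,"gripper":255},
  {"x":40,"y":-2,"z":-22,"rx":0,"ry":0,"rz":0,"gripper":255},
  {"x":54,"y":-2,"z":-24,"rx":0,"ry":0,"rz":0,"gripper":255},
  {"x":67,"y":-2,"z":-24,"rx":0,"ry":0,"rz":0,"gripper":255},
  {"x":81,"y":-2,"z":-23,"rx":0,"ry":0,"rz":0,"gripper":255},
  {"x":88,"y":-2,"z":-22,"rx":0,"ry":0,"rz":0,"gripper":255},
  {"x":88,"y":-2,"z":-22,"rx":0,"ry":0,"rz":0,"gripper":255},
])

```text
time: 6.2
eef_pos: [0.5923, -0.1312, 0.1596]
ee_rot: [0.002, 0.794, 0.608, 0.001]
wrist_force: [0.2, 1.2, -0.5]
width: -0.0001
```

```bash
python3 - <<'E'
from red import *
b=cam('scene'); red(170,290,90,200)
rows((jig(.080,0,.23),TH),(jig(.08,0,.23),TH+np.pi/2),(jig(.08,0,.23),TH-np.pi/2))
save(cv2.resize(b['image'][80:245,130:290],None,fx=3,fy=3,interpolation=cv2.INTER_CUBIC),'s3')
E
```

```text
red 97 [ 0.5751 -0.2383  0.1345] jig x,y 0.0108 -0.0328 q 0.723
t 6.25 tcp [ 0.5923 -0.1316  0.1596] F [-0.41  0.38 -0.64] w 0.0002 q [-0.4   0.56  1.53 -0.    1.05 -0.14]
[-74.7  80.6 -69.9] [0.005 0.001 0.   ]
[-74.7  80.6 -69.9] [ 0.003  0.004 -1.571]
[-74.7  80.6 -69.9] [ 0.004 -0.003  1.571]
```

View pics/s3.png

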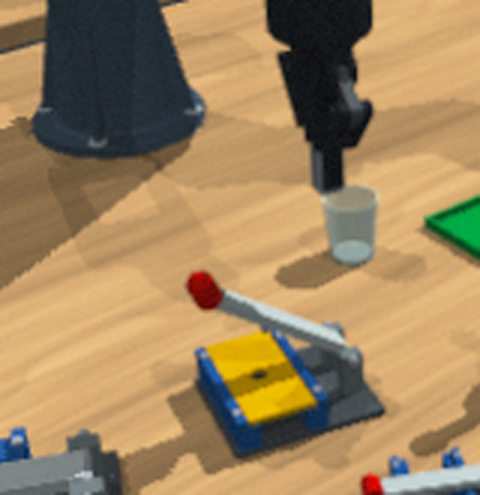

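```bash
python3 - <<'E'
from h import *
b=load('scene')
def pr(p):
    c=b['world_to_cam']@np.r_[p,1]; q=np.array([[c[0],-c[1],-c[2]]])
    return cv2.projectPoints(q,np.zeros(3),np.zeros(3),b['camera_matrix'],b['dist'])[0].ravel().round(1),round(-c[2],3)
print('s3 tcp',pr([.5923,-.1312,.1596]),'seen 239,142.7'); print('s2 tcp',pr([.5706,-.2182,.1368]),'seen 202,161.7')
print('s1 tcp',pr([.5569,-.2688,.0275]),'seen ~188,209')
for v in (125,130,135,140): print(v,[round(float(b['range_z'][v,u]),3) for u in range(228,250,3)])
m=b['range_z'][138:143,236:241]; print(px2w(b,239,140))
E
```

```text
s3 tcp (array([239.9, 153.4]), np.float64(0.934)) seen 239,142.7
s2 tcp (array([204.5, 171.5]), np.float64(0.915)) seen 202,161.7
s1 tcp (array([188.2, 215.5]), np.float64(0.959)) seen ~188,209
125 [1.423, 0.893, 0.877, 0.861, 0.846, 0.846, 0.85, 0.857]
130 [1.387, 1.389, 0.888, 0.867, 0.863, 0.871, 1.386, 1.385]
135 [1.353, 1.361, 0.9, 0.893, 0.89, 0.896, 1.358, 1.356]
140 [1.334, 1.328, 0.908, 0.901, 0.903, 0.902, 1.325, 1.32]
[ 0.6026097  -0.13942266  0.2016914 ]
```

```bash
python3 - <<'E'
from h import *
b=cam('scene'); a=cam('top'); print(b['camera_matrix'],r.observe()['eef_pos'])
for v in range(138,158,2): print(v,[round(float(b['range_z'][v,u]),3) for u in range(232,250,2)],b['image'][v,240])
print(px2w(b,240,142,d=.905))
P=cloud(a); m=(abs(P[...,0]-.59)<.05)&(abs(P[...,1]+.13)<.05)&(P[...,2]>.09); print(m.sum(), P[m].min(0) if m.any() else '')
Q=cloud(b); m=(abs(Q[...,0]-.59)<.04)&(abs(Q[...,1]+.13)<.04)&(Q[...,2]>.12); print(m.sum(), np.sort(Q[m][:,2])[:15].round(3), Q[m].mean(0))
E
```

```text
[[401.73423587   0.         258.85495656]
 [  0.         401.73423587 186.95137258]
 [  0.           0.           1.        ]] [ 0.59233493 -0.13213176  0.15980379]
138 [1.34, 0.904, 0.9, 0.894, 0.898, 0.903, 1.335, 1.338, 1.331] [18 23 22]
140 [1.323, 0.907, 0.905, 0.898, 0.904, 0.903, 1.317, 1.32, 1.321] [18 19 23]
142 [1.312, 0.912, 0.907, 0.902, 0.906, 0.915, 1.183, 1.183, 1.178] [33 36 38]
144 [1.299, 1.301, 0.911, 0.914, 1.174, 1.181, 1.181, 1.185, 1.184] [120 120 106]
146 [1.29, 1.286, 1.292, 1.168, 1.176, 1.188, 1.188, 1.184, 1.189] [164 159 133]
148 [1.275, 1.274, 1.278, 1.149, 1.179, 1.186, 1.192, 1.197, 1.188] [164 163 143]
150 [1.268, 1.268, 1.268, 1.151, 1.138, 1.139, 1.138, 1.139, 1.133] [131 142 130]
152 [1.257, 1.258, 1.256, 1.158, 1.146, 1.146, 1.142, 1.14, 1.14] [131 140 128]
154 [1.249, 1.245, 1.242, 1.163, 1.152, 1.147, 1.149, 1.149, 1.144] [131 140 130]
156 [1.234, 1.239, 1.235, 1.171, 1.158, 1.151, 1.15, 1.147, 1.152] [132 138 128]
[ 0.60191674 -0.13639618  0.19525489]
2015 [ 0.54039353 -0.17987981  0.25719888]
3801 [0.187 0.187 0.188 0.188 0.189 0.189 0.189 0.19  0.19  0.191 0.191 0.192
 0.192 0.192 0.193] [ 0.61221625 -0.14603192  0.3775306 ]
```

The picture and depth show the closed fingertips at z ≈ 0.19, while the state says TCP z = 0.160. The real tips seem about 27 mm higher than reported, which explains both the slip and the miss. I'll touch bare table gently to calibrate this.

Call:
carry_out([
  {"x":-25,"y":-50,"z":0,"rx":0,"ry":0,"rz":0,"gripper":255},
  {"x":-50,"y":-100,"z":0,"rx":0,"ry":0,"rz":0,"gripper":255},
  {"x":-74,"y":-120,"z":50,"rx":0,"ry":0,"rz":0,"gripper":255},
  {"x":-74,"y":-120,"z":105,"rx":0,"ry":0,"rz":0,"gripper":255},
  {"x":-74,"y":-120,"z":140,"rx":0,"ry":0,"rz":0,"gripper":255},
  {"x":-74,"y":-120,"z":148,"rx":0,"ry":0,"rz":0,"gripper":255},
  {"x":-74,"y":-120,"z":152,"rx":0,"ry":0,"rz":0,"gripper":255},
])

```text
time: 7.22
eef_pos: [0.4584, -0.1731, 0.0075]
ee_rot: [0.003, 0.794, 0.608, 0.001]
wrist_force: [0.2, 0.6, 0.5]
width: -0.0002
```

```bash
python3 - <<'E'
from h import *
rows(); b=cam('scene'); Q=cloud(b); m=(abs(Q[...,0]-.457)<.045)&(abs(Q[...,1]+.173)<.045)&(Q[...,2]>.012); print(m.sum(),np.percentile(Q[m],[1,5,20],axis=0).round(3))
save(cv2.resize(b['image'][100:220,130:290],None,fx=4,fy=4,interpolation=cv2.INTER_CUBIC),'s4')
E
```

```text
t 7.22 tcp [ 0.4584 -0.1731  0.0075] F [0.22 0.55 0.53] w -0.0002 q [-0.59  0.69  1.92  0.    0.52 -0.33]
3897 [[ 0.414 -0.217  0.091]
 [ 0.421 -0.211  0.137]
 [ 0.452 -0.203  0.202]]
```

Call:
carry_out([
  {"x":0,"y":0,"z":4,"rx":0,"ry":0,"rz":0,"gripper":255},
  {"x":0,"y":0,"z":7,"rx":0,"ry":0,"rz":0,"gripper":255},
  {"x":0,"y":0,"z":10,"rx":0,"ry":0,"rz":0,"gripper":255},
  {"x":0,"y":0,"z":13,"rx":0,"ry":0,"rz":0,"gripper":255},
])

```text
time: 7.78
eef_pos: [0.4587, -0.1732, -0.0054]
ee_rot: [0.003, 0.794, 0.608, 0.001]
wrist_force: [-0.0, -0.3, 0.1]
width: 0.0002
```

View pics/s4.png

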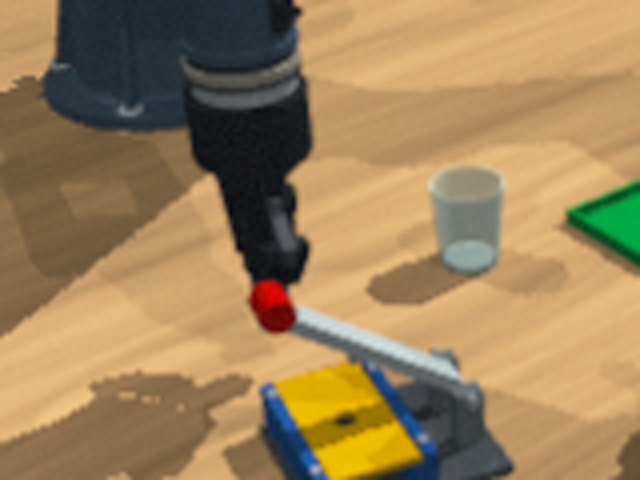

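The picture shows the bar still at about 0.7 rad with the fingers behind the handle. Reported TCP z is -5 mm and there is still no contact, so the offset is real. Continue down.

Call:
carry_out([
  {"x":0,"y":0,"z":3,"rx":0,"ry":0,"rz":0,"gripper":255},
  {"x":0,"y":0,"z":6,"rx":0,"ry":0,"rz":0,"gripper":255},
  {"x":0,"y":0,"z":9,"rx":0,"ry":0,"rz":0,"gripper":255},
  {"x":0,"y":0,"z":12,"rx":0,"ry":0,"rz":0,"gripper":255},
])

```text
time: 8.28
eef_pos: [0.4588, -0.1732, -0.0176]
ee_rot: [0.003, 0.794, 0.608, 0.001]
wrist_force: [0.2, 0.8, 0.2]
width: -0.0001
```

Call:
carry_out([
  {"x":0,"y":0,"z":2,"rx":0,"ry":0,"rz":0,"gripper":255},
  {"x":0,"y":0,"z":4,"rx":0,"ry":0,"rz":0,"gripper":255},
  {"x":0,"y":0,"z":6,"rx":0,"ry":0,"rz":0,"gripper":255},
])

```text
time: 8.65
eef_pos: [0.4588, -0.1732, -0.0237]
ee_rot: [0.003, 0.794, 0.608, 0.001]
wrist_force: [0.9, 0.5, 0.8]
width: 0.0003
```

Call:
carry_out([
  {"x":0,"y":0,"z":2,"rx":0,"ry":0,"rz":0,"gripper":255},
  {"x":0,"y":0,"z":4,"rx":0,"ry":0,"rz":0,"gripper":255},
])

```text
time: 8.9
eef_pos: [0.4589, -0.1733, -0.0259]
ee_rot: [0.003, 0.794, 0.608, 0.002]
wrist_force: [-3.9, 2.1, 35.2]
width: -0.0001
```

Contact at reported z = -25.5 mm (35 N, then held), so true tip z = reported z + 25.5 mm. Push the bar with that correction.

Call:
carry_out([
  {"x":-30,"y":0,"z":-50,"rx":0,"ry":0,"rz":0,"gripper":255},
  {"x":-70,"y":0,"z":-90,"rx":0,"ry":0,"rz":0,"gripper":255},
  {"x":-90,"y":40,"z":-115,"rx":0,"ry":0,"rz":0,"gripper":255},
  {"x":-90,"y":85,"z":-115,"rx":0,"ry":0,"rz":0,"gripper":255},
  {"x":-85,"y":119,"z":-115,"rx":0,"ry":0,"rz":0,"gripper":255},
  {"x":-70,"y":119,"z":-115,"rx":0,"ry":0,"rz":0,"gripper":255},
  {"x":-60,"y":119,"z":-115,"rx":0,"ry":0,"rz":0,"gripper":255},
  {"x":-52,"y":119,"z":-116,"rx":0,"ry":0,"rz":0,"gripper":255},
  {"x":-46,"y":119,"z":-123,"rx":0,"ry":0,"rz":0,"gripper":255},
  {"x":-36,"y":119,"z":-132,"rx":0,"ry":0,"rz":0,"gripper":255},
  {"x":-25,"y":119,"z":-140,"rx":0,"ry":0,"rz":0,"gripper":255},
  {"x":-13,"y":119,"z":-147,"rx":0,"ry":0,"rz":0,"gripper":255},
  {"x":0,"y":119,"z":-153,"rx":0,"ry":0,"rz":0,"gripper":255},
  {"x":13,"y":119,"z":-157,"rx":0,"ry":0,"rz":0,"gripper":255},
  {"x":27,"y":119,"z":-160,"rx":0,"ry":0,"rz":0,"gripper":255},
  {"x":40,"y":119,"z":-162,"rx":0,"ry":0,"rz":0,"gripper":255},
  {"x":54,"y":119,"z":-162,"rx":0,"ry":0,"rz":0,"gripper":255},
  {"x":68,"y":119,"z":-161,"rx":0,"ry":0,"rz":0,"gripper":255},
  {"x":76,"y":119,"z":-160,"rx":0,"ry":0,"rz":0,"gripper":255},
  {"x":76,"y":119,"z":-160,"rx":0,"ry":0,"rz":0,"gripper":255},
])

```text
time: 11.4
eef_pos: [0.5923, -0.1293, 0.1344]
ee_rot: [0.003, 0.794, 0.608, 0.001]
wrist_force: [0.5, 0.1, 0.5]
width: -0.0002
```

```bash
sed -i 's/p-p0)\*1000/p-[0,0,.0255]-p0)*1000/; s/shifts in the present/wp z is TRUE tip height; shifts in the present/' h.py
python3 - <<'E'
from red import *
b=cam('scene'); red(170,290,70,200)
rows((jig(.080,0,.20),TH+np.pi/2),(jig(.085,0,.20),TH-np.pi/2),(jig(.085,0,.02),TH-np.pi/2))
save(cv2.resize(b['image'][80:245,130:290],None,fx=3,fy=3,interpolation=cv2.INTER_CUBIC),'s5')
E
```

```text
red 87 [ 0.6101 -0.1128  0.1844] jig x,y 0.0119 0.0974 q 1.747
t 11.45 tcp [ 0.5923 -0.1298  0.1345] F [0.72 1.13 0.71] w -0.0 q [-0.4   0.59  1.55 -0.    1.   -0.14]
[-76.5  81.  -39.4] [ 0.004  0.006 -1.571]
[-76.5  86.  -39.4] [ 0.006 -0.004  1.571]
[-76.3  84.9 140.6] [ 0.006 -0.004  1.571]
```

View pics/s5.png

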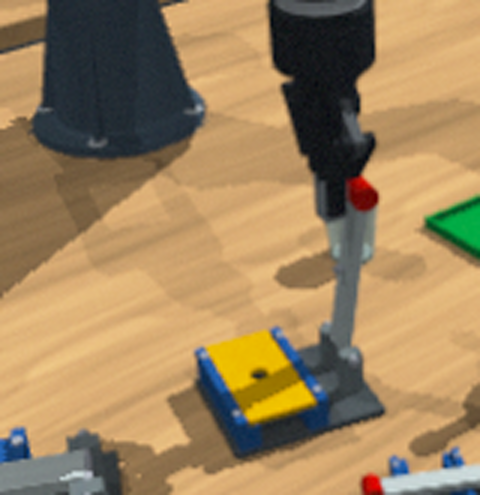

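Bar is open at about 1.75 rad (handle at crop (363,194)) and the coupon is still in place. Move behind the coupon, turning the jaws 90°.

Call:
carry_out([
  {"x":-25,"y":10,"z":0,"rx":0,"ry":0,"rz":0.15,"gripper":255},
  {"x":-50,"y":40,"z":0,"rx":0.001,"ry":-0.001,"rz":0.32,"gripper":255},
  {"x":-70,"y":70,"z":0,"rx":0.002,"ry":-0.001,"rz":0.5,"gripper":255},
  {"x":-77,"y":86,"z":0,"rx":0.003,"ry":-0.002,"rz":0.68,"gripper":255},
  {"x":-77,"y":86,"z":10,"rx":0.003,"ry":-0.002,"rz":0.86,"gripper":255},
  {"x":-77,"y":86,"z":30,"rx":0.004,"ry":-0.003,"rz":1.04,"gripper":255},
  {"x":-77,"y":86,"z":50,"rx":0.005,"ry":-0.003,"rz":1.22,"gripper":255},
  {"x":-77,"y":86,"z":70,"rx":0.005,"ry":-0.004,"rz":1.4,"gripper":255},
  {"x":-77,"y":86,"z":80,"rx":0.006,"ry":-0.004,"rz":1.571,"gripper":255},
  {"x":-76,"y":85,"z":120,"rx":0.006,"ry":-0.004,"rz":1.571,"gripper":255},
  {"x":-76,"y":85,"z":144,"rx":0.006,"ry":-0.004,"rz":1.571,"gripper":255},
  {"x":-76,"y":85,"z":144,"rx":0.006,"ry":-0.004,"rz":1.571,"gripper":255},
])

```text
time: 12.95
eef_pos: [0.6532, -0.2251, -0.0115]
ee_rot: [-0.001, 0.991, -0.132, -0.003]
wrist_force: [0.0, -0.2, -0.2]
width: -0.0003
```

```bash
python3 - <<'E'
from h import *
rows((jig(.070,0,.017),TH-np.pi/2),(jig(.03,0,.017),TH-np.pi/2),(jig(.026,0,.017),TH-np.pi/2))
b=cam('scene'); a=cam('top'); P=cloud(a)
from m import *
rect(roi(255,325,170,240)&(h>18)&(h<30)&(s>150),'yellow',.035)
E
```

```text
t 12.95 tcp [ 0.6532 -0.2251 -0.0115] F [ 0.02 -0.2  -0.24] w -0.0003 q [-0.49  0.88  1.38  0.    0.89  1.34]
[-12.8   0.3  -3. ] [-0.001  0.006 -0.001]
[-52.8   0.3  -2.7] [-0.001  0.006 -0.001]
[-56.8   0.3  -2.7] [-0.001  0.006 -0.001]
yellow none
```

Call:
carry_out([
  {"x":-10,"y":0,"z":-3,"rx":0,"ry":0.005,"rz":0,"gripper":255},
  {"x":-15,"y":0,"z":-3,"rx":0,"ry":0.005,"rz":0,"gripper":255},
  {"x":-20,"y":0,"z":-3,"rx":0,"ry":0.005,"rz":0,"gripper":255},
  {"x":-25,"y":0,"z":-3,"rx":0,"ry":0.005,"rz":0,"gripper":255},
  {"x":-30,"y":0,"z":-3,"rx":0,"ry":0.005,"rz":0,"gripper":255},
  {"x":-35,"y":0,"z":-3,"rx":0,"ry":0.005,"rz":0,"gripper":255},
  {"x":-40,"y":0,"z":-3,"rx":0,"ry":0.005,"rz":0,"gripper":255},
  {"x":-45,"y":0,"z":-3,"rx":0,"ry":0.005,"rz":0,"gripper":255},
  {"x":-50,"y":0,"z":-3,"rx":0,"ry":0.005,"rz":0,"gripper":255},
  {"x":-55,"y":0,"z":-3,"rx":0,"ry":0.005,"rz":0,"gripper":255},
  {"x":-59,"y":0,"z":-3,"rx":0,"ry":0.005,"rz":0,"gripper":255},
  {"x":-59,"y":0,"z":-3,"rx":0,"ry":0.005,"rz":0,"gripper":255},
])

```text
time: 14.55
eef_pos: [0.5978, -0.2104, -0.0058]
ee_rot: [0.0, 0.991, -0.132, 0.002]
wrist_force: [0.2, -0.3, -1.1]
width: 0.0002
```

```bash
python3 - <<'E'
from red import *
b=cam('scene'); red(170,290,70,200)
rows((jig(.06,0,.017),TH-np.pi/2),(jig(.06,0,.11),TH-np.pi/2),(jig(-.078,0,.11),TH-np.pi/2))
save(cv2.resize(b['image'][120:240,170:280],None,fx=5,fy=5,interpolation=cv2.INTER_CUBIC),'s6')
E
```

```text
red 95 [ 0.6097 -0.1133  0.1845] jig x,y 0.0117 0.0968 q 1.743
t 14.6 tcp [ 0.598  -0.2105 -0.0059] F [-0.26  0.17 -0.08] w -0.0003 q [-0.52  0.82  1.55  0.    0.77  1.32]
[34.3 -0.   2.8] [-0.    -0.004 -0.001]
[ 34.7  -0.  -90.2] [-0.    -0.004 -0.001]
[-1.033e+02  1.000e-01 -9.080e+01] [-0.    -0.004 -0.001]
```

View pics/s6.png

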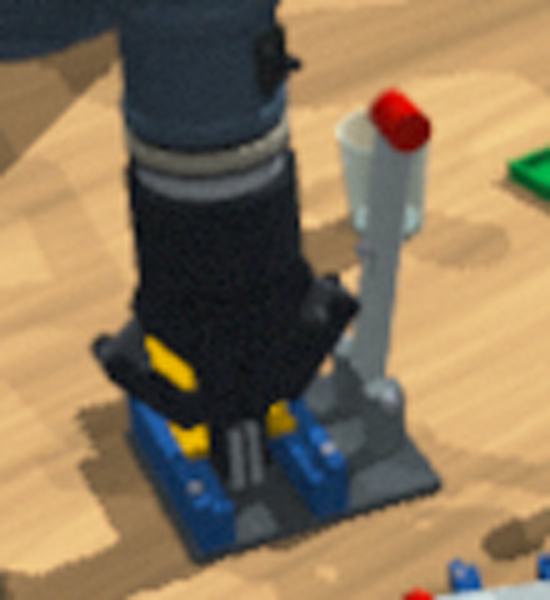

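The coupon has slid towards the front and the fingertips are in the slot at its rear edge. Retreat, go over it, and open.

Call:
carry_out([
  {"x":10,"y":0,"z":2,"rx":0,"ry":-0.003,"rz":0,"gripper":255},
  {"x":15,"y":0,"z":-10,"rx":0,"ry":-0.003,"rz":0,"gripper":255},
  {"x":15,"y":0,"z":-65,"rx":0,"ry":-0.003,"rz":0,"gripper":255},
  {"x":0,"y":0,"z":-105,"rx":0,"ry":-0.003,"rz":0,"gripper":0},
  {"x":-50,"y":0,"z":-105,"rx":0,"ry":-0.003,"rz":0,"gripper":0},
  {"x":-104,"y":0,"z":-105,"rx":0,"ry":-0.003,"rz":0,"gripper":0},
  {"x":-130,"y":0,"z":-105,"rx":0,"ry":-0.003,"rz":0,"gripper":0},
  {"x":-130,"y":0,"z":-105,"rx":0,"ry":-0.003,"rz":0,"gripper":0},
])

```text
time: 15.6
eef_pos: [0.4709, -0.1758, 0.0994]
ee_rot: [-0.0, 0.991, -0.132, 0.0]
wrist_force: [1.1, -0.2, -0.8]
width: 0.085
```

```bash
python3 - <<'E'
from h import *
b=cam('scene'); hs=cv2.cvtColor(b['image'],cv2.COLOR_RGB2HSV);u,v=np.meshgrid(np.arange(512),np.arange(384))
m=((u>170)&(u<290)&(v>120)&(v<245)&(hs[...,0]>18)&(hs[...,0]<30)&(hs[...,1]>170))
m=cv2.morphologyEx(m.astype(np.uint8),cv2.MORPH_OPEN,np.ones((3,3)))>0
w=np.array([px2w(b,x,y,.035)[:2] for y,x in zip(*np.nonzero(m))]); d=w-C
X=d@[np.cos(TH),np.sin(TH)]; Y=d@[-np.sin(TH),np.cos(TH)]
print(m.sum(),'x',np.percentile(X,[0,1,50,99,100]).round(4),'y',np.percentile(Y,[0,1,99,100]).round(4))
rows((jig(-.080,0,.11),TH-np.pi/2),(jig(-.080,0,.014),TH-np.pi/2))
save(cv2.resize(b['image'][120:240,170:280],None,fx=5,fy=5,interpolation=cv2.INTER_CUBIC),'s7')
E
```

```text
595 x [-0.0996 -0.0983 -0.038   0.016   0.0179] y [-0.0227 -0.0219  0.0333  0.0347]
t 15.65 tcp [ 0.4731 -0.1771  0.0996] F [-0.48  0.06  1.13] w 0.0851 q [-0.58  0.53  1.83  0.    0.78  1.25]
[23.6 -0.3 15.1] [ 0.    -0.003 -0.001]
[ 23.3  -0.4 111.1] [ 0.    -0.003 -0.001]
```

View pics/s7.png

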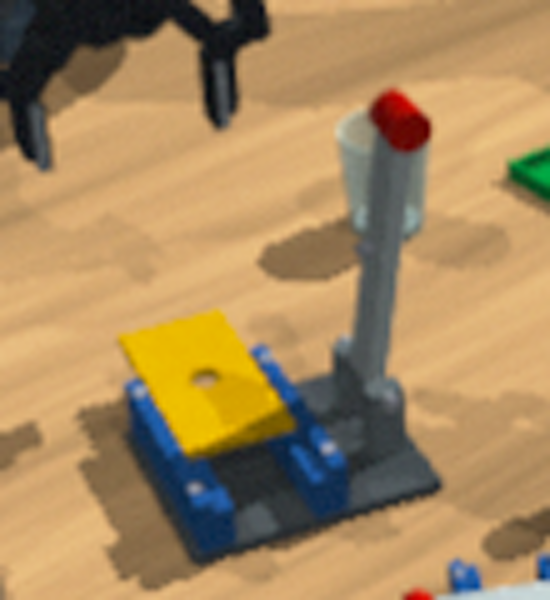

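The picture shows the coupon protruding at the front, but its rear edge (190,450)-(295,425) may sit high. I'll fit its plane from depth.

```bash
python3 - <<'E'
from h import *
from m import *
b=load('scene'); Q=cloud(b); hs=cv2.cvtColor(b['image'],cv2.COLOR_RGB2HSV)
m=((u>170)&(u<290)&(v>120)&(v<245)&(hs[...,0]>18)&(hs[...,0]<30)&(hs[...,1]>170))
m=cv2.erode(m.astype(np.uint8),np.ones((3,3)))>0
D=Q[m][:,:2]-C; X=D@[np.cos(TH),np.sin(TH)]; Y=D@[-np.sin(TH),np.cos(TH)]
A=np.c_[X,Y,np.ones(len(X))]; k,*_=np.linalg.lstsq(A,Q[m][:,2],rcond=None); print('scene plane slope x,y,z0',k.round(4),'mean',X.mean(),Y.mean(),Q[m][:,2].mean())
c=cam('top'); P=cloud(c); hs=cv2.cvtColor(c['image'],cv2.COLOR_RGB2HSV)
m=(roi(250,330,170,260)&(hs[...,0]>18)&(hs[...,0]<30)&(hs[...,1]>150)); m=cv2.morphologyEx(m.astype(np.uint8),cv2.MORPH_OPEN,np.ones((2,2)))>0
print(m.sum())
if m.sum()>50:
    w=np.array([px2w(c,x,y,.035)[:2] for y,x in zip(*np.nonzero(m))])-C; X=w@[np.cos(TH),np.sin(TH)]; Y=w@[-np.sin(TH),np.cos(TH)]
    print('top x',np.percentile(X,[0,2,98,100]).round(4),'y',np.percentile(Y,[0,2,98,100]).round(4))
    D=P[m][:,:2]-C;A=np.c_[D@[np.cos(TH),np.sin(TH)],D@[-np.sin(TH),np.cos(TH)],np.ones(len(D))]; print(np.linalg.lstsq(A,P[m][:,2],rcond=None)[0].round(4))
E
```

```text
scene plane slope x,y,z0 [ 0.422  -0.5672  0.0555] mean -0.03242785810500162 0.0033714587704482646 0.039890226774911434
225
top x [-0.0352 -0.0316  0.0115  0.0126] y [-0.027  -0.0258  0.0253  0.0263]
[-3.6363  1.9595  0.0163]
```

```bash
python3 - <<'E'
from h import *
b=load('scene')
def pr(p):
    c=b['world_to_cam']@np.r_[p,1]; q=np.array([[c[0],-c[1],-c[2]]])
    return ((cv2.projectPoints(q,np.zeros(3),np.zeros(3),b['camera_matrix'],b['dist'])[0].ravel()-[170,120])*5).round(0)
for n,p in dict(FR=(-.098,.028,.035),FL=(-.098,-.028,.035),RR=(.012,.028,.035),RL=(.012,-.028,.035),RRb=(.012,.028,.030),RR8=(.012,.028,.043),
  wallrearR=(.055,.0375,.036),wallrearRin=(.055,.0295,.036),wallfrontR=(-.055,.0375,.036),wallrearLin=(.055,-.0295,.036),wallrearLout=(.055,-.0375,.036),wallfrontLout=(-.055,-.0375,.036),plateR=(.055,.088,.008)).items(): print(n,pr(jig(*p)))
E
```

```text
FR [206. 311.]
FL [105. 339.]
RR [283. 423.]
RL [174. 455.]
RRb [284. 431.]
RR8 [282. 410.]
wallrearR [335. 465.]
wallrearRin [319. 469.]
wallfrontR [252. 346.]
wallrearLin [201. 505.]
wallrearLout [185. 510.]
wallfrontLout [112. 385.]
plateR [433. 481.]
```

Compared with my projected corners, coupon and rails alike sit about 2.8 px to the right. So it is a common camera bias of a few mm, and the coupon lies flat in its rails at x ≈ -42 mm. I'll grip it 3 mm further towards jig +y.

Call:
carry_out([
  {"x":24,"y":-3,"z":20,"rx":0,"ry":-0.003,"rz":0,"gripper":0},
  {"x":25,"y":-3,"z":70,"rx":0,"ry":-0.003,"rz":0,"gripper":0},
  {"x":25,"y":-3,"z":105,"rx":0,"ry":-0.003,"rz":0,"gripper":0},
  {"x":25,"y":-3,"z":115,"rx":0,"ry":-0.003,"rz":0,"gripper":0},
  {"x":25,"y":-3,"z":115,"rx":0,"ry":-0.003,"rz":0,"gripper":60},
  {"x":25,"y":-3,"z":115,"rx":0,"ry":-0.003,"rz":0,"gripper":75},
  {"x":25,"y":-3,"z":115,"rx":0,"ry":-0.003,"rz":0,"gripper":90},
  {"x":25,"y":-3,"z":115,"rx":0,"ry":-0.003,"rz":0,"gripper":110},
], squeeze=30)

```text
time: 16.7
eef_pos: [0.5, -0.1807, -0.0139]
ee_rot: [0.0, 0.991, -0.132, 0.001]
wrist_force: [0.6, 5.8, 2.9]
width: 0.0552
```

```bash
python3 - <<'E'
from h import *
rows((jig(-.079,.003,.010),TH-np.pi/2)); print(r.observe()['moment'])
E
```

```text
t 16.7 tcp [ 0.5    -0.1807 -0.0139] F [0.55 5.76 2.91] w 0.0552 q [-0.56  0.76  1.82  0.    0.56  1.28]
[-2.3  0.2  1.6] [ 0.    -0.003 -0.001]
[ 0.70004407 -0.1995334   0.10528815]
```

Call:
carry_out([
  {"x":0,"y":-2,"z":0,"rx":0,"ry":0,"rz":0,"gripper":255},
  {"x":0,"y":-2,"z":0,"rx":0,"ry":0,"rz":0,"gripper":255},
  {"x":0,"y":-2,"z":-2,"rx":0,"ry":0,"rz":0,"gripper":255},
  {"x":-10,"y":-2,"z":-2,"rx":0,"ry":0,"rz":0,"gripper":255},
  {"x":-20,"y":-2,"z":-2,"rx":0,"ry":0,"rz":0,"gripper":255},
  {"x":-32,"y":-2,"z":-2,"rx":0,"ry":0,"rz":0,"gripper":255},
  {"x":-45,"y":-2,"z":-2,"rx":0,"ry":0,"rz":0,"gripper":255},
  {"x":-60,"y":-2,"z":-2,"rx":0,"ry":0,"rz":0,"gripper":255},
  {"x":-75,"y":-2,"z":-4,"rx":0,"ry":0,"rz":0,"gripper":255},
  {"x":-78,"y":-2,"z":-20,"rx":0,"ry":0,"rz":0,"gripper":255},
  {"x":-78,"y":-2,"z":-50,"rx":0,"ry":0,"rz":0,"gripper":255},
  {"x":-78,"y":-2,"z":-80,"rx":0,"ry":0,"rz":0,"gripper":255},
  {"x":-78,"y":-2,"z":-100,"rx":0,"ry":0,"rz":0,"gripper":255},
  {"x":-78,"y":-2,"z":-100,"rx":0,"ry":0,"rz":0,"gripper":255},
], squeeze=70)

```text
time: 18.45
eef_pos: [0.4254, -0.1582, 0.0877]
ee_rot: [0.001, 0.991, -0.131, 0.003]
wrist_force: [-0.5, -0.8, -0.6]
width: 0.0538
```

```bash
python3 - <<'E'
from h import *
from m import *
b=cam('scene'); hs=cv2.cvtColor(b['image'],cv2.COLOR_RGB2HSV); Q=cloud(b)
m=(roi(260,370,130,185)&(hs[...,0]>50)&(hs[...,0]<80)&(hs[...,1]>120)); m=cv2.morphologyEx(m.astype(np.uint8),cv2.MORPH_OPEN,np.ones((2,2)))>0
w=np.array([px2w(b,x,y,.010)[:2] for y,x in zip(*np.nonzero(m))],np.float32); print('tray scene',m.sum(),cv2.minAreaRect(w))
hd=RT-np.pi/2
rows((rest(-.0345,0,.15),hd),(rest(-.0345,0,.06),hd))
save(cv2.resize(b['image'][90:220,140:370],None,fx=3.4,fy=3.4,interpolation=cv2.INTER_CUBIC),'s8')
E
```

```text
tray scene 1410 ((0.555770993232727, 0.16925321519374847), (0.16936585307121277, 0.2069137990474701), 87.37565612792969)
t 18.5 tcp [ 0.4249 -0.1579  0.0867] F [-0.29 -0.07 -0.79] w 0.0539 q [-0.6   0.51  1.97  0.    0.66  1.23]
[  -1.1 -339.8  -38. ] [ 0.001 -0.004 -0.218]
[  -1.4 -339.9   52. ] [ 0.001 -0.004 -0.218]
```

View pics/s8.png

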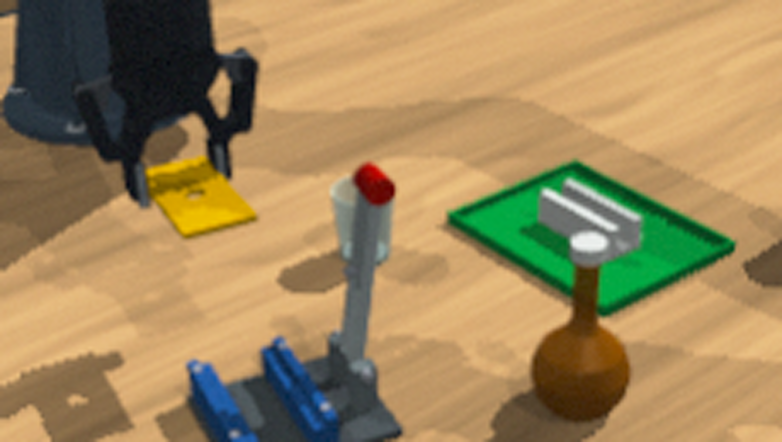

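The coupon hangs level between the fingers (crop (195,195)); flask, beaker and jig are undisturbed. Carry it over to the tray at constant height.

Call:
carry_out([
  {"x":0,"y":-20,"z":-5,"rx":0,"ry":0,"rz":-0.02,"gripper":255},
  {"x":0,"y":-50,"z":-8,"rx":0,"ry":0,"rz":-0.04,"gripper":255},
  {"x":0,"y":-85,"z":-8,"rx":0,"ry":-0.001,"rz":-0.06,"gripper":255},
  {"x":0,"y":-120,"z":-8,"rx":0,"ry":-0.001,"rz":-0.08,"gripper":255},
  {"x":0,"y":-155,"z":-8,"rx":0,"ry":-0.002,"rz":-0.1,"gripper":255},
  {"x":0,"y":-190,"z":-8,"rx":0,"ry":-0.002,"rz":-0.12,"gripper":255},
  {"x":0,"y":-225,"z":-8,"rx":0,"ry":-0.003,"rz":-0.14,"gripper":255},
  {"x":0,"y":-260,"z":-8,"rx":0,"ry":-0.003,"rz":-0.16,"gripper":255},
  {"x":0,"y":-290,"z":-5,"rx":0,"ry":-0.004,"rz":-0.18,"gripper":255},
  {"x":0,"y":-315,"z":5,"rx":0,"ry":-0.004,"rz":-0.2,"gripper":255},
  {"x":0,"y":-332,"z":15,"rx":0,"ry":-0.004,"rz":-0.218,"gripper":255},
  {"x":0,"y":-342,"z":20,"rx":0,"ry":-0.004,"rz":-0.218,"gripper":255},
  {"x":0,"y":-342,"z":25,"rx":0,"ry":-0.004,"rz":-0.218,"gripper":255},
  {"x":0,"y":-342,"z":25,"rx":0,"ry":-0.004,"rz":-0.218,"gripper":255},
])

```text
time: 20.25
eef_pos: [0.5133, 0.1716, 0.0611]
ee_rot: [0.001, 1.0, -0.023, -0.001]
wrist_force: [-0.2, 0.3, 0.5]
width: 0.0543
```

```bash
cat > chk.py <<'E'
from h import *
from m import *
def yellow(n,z):
    c=cam(n); hs=cv2.cvtColor(c['image'],cv2.COLOR_RGB2HSV); Q=cloud(c)
    m=((u>100)&(u<400)&(v>80)&(v<260)&(hs[...,0]>18)&(hs[...,0]<30)&(hs[...,1]>170)); m=cv2.morphologyEx(m.astype(np.uint8),cv2.MORPH_OPEN,np.ones((2,2)))>0
    if m.sum()<20: return print(n,'no yellow')
    w=np.array([px2w(c,x,y,z)[:2] for y,x in zip(*np.nonzero(m))],np.float32); (c0,sz,t)=cv2.minAreaRect(w)
    print(n,m.sum(),'c',np.round(c0,4),'sz',np.round(sz,4),'ang',round(t,1),'depth z med',np.median(Q[m][:,2]).round(4))
E
python3 - <<'E'
from chk import *
s=r.observe(); z=s['eef_pos'][2]+.0439+.005; print('coupon top',z)
yellow('scene',z); yellow('top',z)
rows((rest(-.033,.002,.06),RT-np.pi/2)); print(s['moment'])
E
```

```text
coupon top 0.10996040187517653
scene 410 c [0.6375 0.1067] sz [0.091  0.3178] ang 48.6 depth z med 0.1093
top 30 c [0.5622 0.1583] sz [0.0715 0.0147] ang 23.7 depth z med 0.1102
t 20.35 tcp [0.5139 0.1716 0.0616] F [-0.16  0.82 -0.36] w 0.0537 q [ 0.12  0.63  1.76 -0.    0.75  1.73]
[-0.2 -0.9 27.1] [ 0.001  0.001 -0.001]
[ 0.01244584  0.01388733 -0.03574457]
```

```bash
python3 - <<'E'
from chk import *
c=load('scene'); hs=cv2.cvtColor(c['image'],cv2.COLOR_RGB2HSV); Q=cloud(c)
m=(hs[...,0]>18)&(hs[...,0]<30)&(hs[...,1]>170)&(Q[...,2]>.09)&(Q[...,2]<.13)&(abs(Q[...,0]-.55)<.08)&(abs(Q[...,1]-.17)<.06)
n,l,st,ce=cv2.connectedComponentsWithStats(m.astype(np.uint8)); k=1+st[1:,4].argmax(); m=l==k; print(st[k])
w=np.array([px2w(c,x,y,.110)[:2] for y,x in zip(*np.nonzero(m))],np.float32); print(cv2.minAreaRect(w), w.min(0),w.max(0))
E
```

```text
[301 119  34  19 339]
((0.5506591796875, 0.17018994688987732), (0.06102221459150314, 0.11270821839570999), 87.35323333740234) [0.49494985 0.13852711] [0.6067268  0.20216319]
```

Coupon in the scene camera is at (0.551, 0.170) with heading matching the ribs, and its height agrees with depth. Descend in small steps, feeling for contact.

Call:
carry_out([
  {"x":0,"y":0,"z":10,"rx":0.001,"ry":0.001,"rz":0,"gripper":255},
  {"x":0,"y":0,"z":20,"rx":0.001,"ry":0.001,"rz":0,"gripper":255},
  {"x":0,"y":0,"z":30,"rx":0.001,"ry":0.001,"rz":0,"gripper":255},
  {"x":0,"y":0,"z":36,"rx":0.001,"ry":0.001,"rz":0,"gripper":255},
  {"x":0,"y":0,"z":39,"rx":0.001,"ry":0.001,"rz":0,"gripper":255},
  {"x":0,"y":0,"z":40,"rx":0.001,"ry":0.001,"rz":0,"gripper":255},
])

```text
time: 21.1
eef_pos: [0.5139, 0.1716, 0.0214]
ee_rot: [0.0, 1.0, -0.023, 0.0]
wrist_force: [0.5, 0.8, -1.4]
width: 0.0541
```

Call:
carry_out([
  {"x":0,"y":0,"z":2,"rx":0,"ry":0,"rz":0,"gripper":255},
  {"x":0,"y":0,"z":4,"rx":0,"ry":0,"rz":0,"gripper":255},
  {"x":0,"y":0,"z":4,"rx":0,"ry":0,"rz":0,"gripper":255},
])

```text
time: 21.48
eef_pos: [0.5138, 0.1716, 0.0174]
ee_rot: [0.0, 1.0, -0.023, 0.0]
wrist_force: [-0.2, 0.5, -0.3]
width: 0.0543
```

Call:
carry_out([
  {"x":0,"y":0,"z":2,"rx":0,"ry":0,"rz":0,"gripper":255},
  {"x":0,"y":0,"z":4,"rx":0,"ry":0,"rz":0,"gripper":255},
  {"x":0,"y":0,"z":4,"rx":0,"ry":0,"rz":0,"gripper":255},
])

```text
time: 21.85
eef_pos: [0.5137, 0.1716, 0.0132]
ee_rot: [0.0, 1.0, -0.023, -0.0]
wrist_force: [1.1, -0.6, -1.0]
width: 0.0539
```

```bash
python3 - <<'E'
from h import *
s=r.observe(); print(s['wrist_force'],s['moment'],s['eef_pos'])
c=cam('scene'); Q=cloud(c); hs=cv2.cvtColor(c['image'],cv2.COLOR_RGB2HSV)
m=(hs[...,1]<60)&(hs[...,2]>90)&(abs(Q[...,0]-.565)<.07)&(abs(Q[...,1]-.17)<.03)&(Q[...,2]<.08)
print(m.sum(),np.percentile(Q[m],[5,50,90,97],axis=0).round(4) if m.any() else '')
E
```

```text
[ 1.10448667 -0.59184729 -0.95198031] [ 0.0071679   0.0374619  -0.00083681] [0.51366273 0.17156991 0.01321964]
286 [[0.511  0.1525 0.0092]
 [0.5608 0.1575 0.0252]
 [0.5914 0.1827 0.035 ]
 [0.594  0.1854 0.0362]]
```

Rib tops look to be about 36–40 mm high. The coupon's underside is now at 57 mm.

Call:
carry_out([
  {"x":0,"y":0,"z":3,"rx":0,"ry":0,"rz":0,"gripper":255},
  {"x":0,"y":0,"z":6,"rx":0,"ry":0,"rz":0,"gripper":255},
  {"x":0,"y":0,"z":9,"rx":0,"ry":0,"rz":0,"gripper":255},
  {"x":0,"y":0,"z":9,"rx":0,"ry":0,"rz":0,"gripper":255},
])

```text
time: 22.4
eef_pos: [0.5135, 0.1715, 0.0039]
ee_rot: [0.0, 1.0, -0.023, -0.0]
wrist_force: [-0.1, 1.0, -1.5]
width: 0.054
```

Call:
carry_out([
  {"x":0,"y":0,"z":2,"rx":0,"ry":0,"rz":0,"gripper":255},
  {"x":0,"y":0,"z":4,"rx":0,"ry":0,"rz":0,"gripper":255},
  {"x":0,"y":0,"z":4,"rx":0,"ry":0,"rz":0,"gripper":255},
])

```text
time: 22.78
eef_pos: [0.5134, 0.1715, -0.0002]
ee_rot: [0.0, 1.0, -0.023, -0.001]
wrist_force: [0.4, -0.3, -1.6]
width: 0.0536
```

Underside at about 44 mm, still free.

Call:
carry_out([
  {"x":0,"y":0,"z":2,"rx":0,"ry":0,"rz":0,"gripper":255},
  {"x":0,"y":0,"z":3,"rx":0,"ry":0,"rz":0,"gripper":255},
  {"x":0,"y":0,"z":3,"rx":0,"ry":0,"rz":0,"gripper":255},
])

```text
time: 23.15
eef_pos: [0.5133, 0.1715, -0.0033]
ee_rot: [0.0, 1.0, -0.023, -0.001]
wrist_force: [0.4, 0.0, -0.7]
width: 0.0541
```

Call:
carry_out([
  {"x":0,"y":0,"z":2,"rx":0,"ry":0,"rz":0,"gripper":255},
  {"x":0,"y":0,"z":2,"rx":0,"ry":0,"rz":0,"gripper":255},
])

```text
time: 23.4
eef_pos: [0.5131, 0.1715, -0.0055]
ee_rot: [0.0, 1.0, -0.023, -0.001]
wrist_force: [0.6, -0.4, -0.2]
width: 0.0539
```

Call:
carry_out([
  {"x":0,"y":0,"z":2,"rx":0,"ry":0,"rz":0,"gripper":255},
  {"x":0,"y":0,"z":2,"rx":0,"ry":0,"rz":0,"gripper":255},
])

```text
time: 23.65
eef_pos: [0.513, 0.1715, -0.0077]
ee_rot: [0.0, 1.0, -0.023, -0.001]
wrist_force: [0.5, -0.5, -0.5]
width: 0.0541
```

```bash
python3 -c "
from h import *
s=r.observe(); print(s['wrist_force'],s['moment'],s['eef_pos'])"
```

```text
[ 0.54021543 -0.47281882 -0.47885015] [-0.03434341  0.06431835  0.00646756] [ 0.5129917   0.17145574 -0.00766332]
```

Call:
carry_out([
  {"x":0,"y":0,"z":1.5,"rx":0,"ry":0,"rz":0,"gripper":255},
  {"x":0,"y":0,"z":1.5,"rx":0,"ry":0,"rz":0,"gripper":255},
])

```text
time: 23.9
eef_pos: [0.5131, 0.1715, -0.009]
ee_rot: [0.0, 1.0, -0.023, -0.001]
wrist_force: [-0.3, -1.0, 1.6]
width: 0.054
```

```bash
python3 -c "
from h import *
s=r.observe(); print(s['wrist_force'],s['moment'],s['eef_pos'])"
```

```text
[-0.30091167 -1.0348455   1.57976392] [ 0.04609911  0.06443391 -0.01264728] [ 0.51306974  0.17146598 -0.00898699]
```

Call:
carry_out([
  {"x":0,"y":0,"z":1,"rx":0,"ry":0,"rz":0,"gripper":255},
  {"x":0,"y":0,"z":1,"rx":0,"ry":0,"rz":0,"gripper":255},
])

```text
time: 24.15
eef_pos: [0.513, 0.1715, -0.0098]
ee_rot: [0.0, 1.0, -0.023, -0.001]
wrist_force: [-0.7, 0.7, 2.4]
width: 0.054
```

```bash
python3 -c "
from h import *
s=r.observe(); print(s['wrist_force'],s['moment'],s['eef_pos'])"
```

```text
[-0.70139648  0.72810224  2.35864445] [-0.04989186  0.15954104  0.03953925] [ 0.51304426  0.17147884 -0.00983881]
```

Contact is felt: about +3 N and the moment is rising. Open gently, then rise.

Call:
carry_out([
  {"x":0,"y":0,"z":0,"rx":0,"ry":0,"rz":0,"gripper":85},
  {"x":0,"y":0,"z":0,"rx":0,"ry":0,"rz":0,"gripper":75},
  {"x":0,"y":0,"z":0,"rx":0,"ry":0,"rz":0,"gripper":60},
  {"x":0,"y":0,"z":0,"rx":0,"ry":0,"rz":0,"gripper":40},
  {"x":0,"y":0,"z":0,"rx":0,"ry":0,"rz":0,"gripper":20},
  {"x":0,"y":0,"z":0,"rx":0,"ry":0,"rz":0,"gripper":10},
  {"x":0,"y":0,"z":0,"rx":0,"ry":0,"rz":0,"gripper":10},
], squeeze=20)

```text
time: 25.02
eef_pos: [0.5131, 0.1715, -0.0098]
ee_rot: [0.0, 1.0, -0.023, -0.001]
wrist_force: [-0.6, -1.2, -0.5]
width: 0.0821
```

Call:
carry_out([
  {"x":0,"y":0,"z":-10,"rx":0,"ry":0,"rz":0,"gripper":10},
  {"x":0,"y":0,"z":-30,"rx":0,"ry":0,"rz":0,"gripper":10},
  {"x":0,"y":0,"z":-60,"rx":0,"ry":0,"rz":0,"gripper":10},
  {"x":0,"y":0,"z":-100,"rx":0,"ry":0,"rz":0,"gripper":10},
  {"x":-40,"y":0,"z":-140,"rx":0,"ry":0,"rz":0,"gripper":10},
  {"x":-80,"y":0,"z":-150,"rx":0,"ry":0,"rz":0,"gripper":10},
  {"x":-80,"y":0,"z":-150,"rx":0,"ry":0,"rz":0,"gripper":10},
])

```text
time: 25.9
eef_pos: [0.43, 0.1754, 0.1417]
ee_rot: [0.0, 1.0, -0.022, -0.001]
wrist_force: [-0.9, -0.5, 0.7]
width: 0.0822
```

```bash
python3 - <<'E'
from red import *
b=cam('scene'); red(170,290,70,200); Q=cloud(b); hs=cv2.cvtColor(b['image'],cv2.COLOR_RGB2HSV)
m=(hs[...,0]>18)&(hs[...,0]<30)&(hs[...,1]>170)&(abs(Q[...,0]-.55)<.09)&(abs(Q[...,1]-.17)<.06)&(Q[...,2]<.07)
n,l,st,ce=cv2.connectedComponentsWithStats(m.astype(np.uint8)); m=l==1+st[1:,4].argmax()
w=np.array([px2w(b,x,y,.040)[:2] for y,x in zip(*np.nonzero(m))],np.float32); print(m.sum(),cv2.minAreaRect(w),np.median(Q[m][:,2]))
rows()
save(cv2.resize(b['image'][90:220,140:370],None,fx=3.4,fy=3.4,interpolation=cv2.INTER_CUBIC),'s9')
E
```

```text
red 95 [ 0.6094 -0.1129  0.1839] jig x,y 0.0113 0.0972 q 1.746
367 ((0.5490629076957703, 0.16886000335216522), (0.057838793843984604, 0.1129891574382782), 89.54962921142578) 0.03990553303552691
t 25.95 tcp [0.4327 0.1754 0.1415] F [-0.05  0.42 -0.5 ] w 0.0818 q [ 0.15  0.42  1.89 -0.    0.84  1.76]
```

View pics/s9.png

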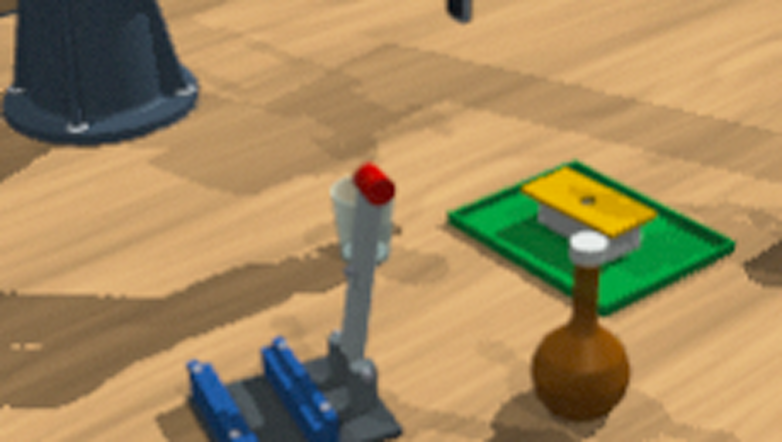

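The coupon (crop (588,200)) lies flat on the ribs, centred, at (0.549, 0.169) with its top at about 40 mm. The bar is open at 1.75 rad, the flask and beaker have not moved, and the gripper is clear. Handing in.

```bash
python3 -c "
from cell import r
print(r.close_job())"
```

```text
the job is handed in; nothing more can be done
None
```

The job is handed in, at about 26 s of the 61 s allowed. The coupon lies flat and centred on the ribs of the drip tray, and the clamp bar stands open. Handing in gave no verdict.

**What I did**
- I swung the bar open and pushed the coupon about 42 mm out of the front end.
- I gripped the protruding end, drew it out level and carried it over to the tray. I lowered it in small steps until I felt about 3 N, then let go.

**Last checks**
- **Bar:** about 1.75 rad.
- **Coupon:** within about 4 mm of the tray's middle by the camera measurements, at about 2° to the ribs, with its top at about 40 mm.
- **Surroundings:** the gripper was clear of everything, and the flask and beaker looked unmoved in the last picture. I did not re-check the jar after the start, but nothing went near it.

**What failed or disagreed**
- **Fingertip height:** the real fingertips were 25.5 mm higher than the reported tool position. Because of this, the first pinch slipped off the handle part-way and one push passed over it. I measured the offset by touching bare table (35 N) and corrected for it afterwards.
- **Camera bias:** sideways positions from the cameras and the robot differed by a few mm at the jig. I corrected for that at the grasp.
- **Depth fit:** a plane fit to the coupon after the push was too noisy to use. I judged it flat by comparing its corners in the image with the expected ones.

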